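# Crack the stuck lid of a dry box and hold it ajar

## Robot

A 6-joint arm with a two-finger parallel gripper is mounted at the origin on a cart in front of the work surface, level with it; the furniture and walls round the work are solid. World frame = base frame: x ahead of the robot, y to its left, z up, the work surface at z = 0. Lengths are in mm, angles in degrees, forces in N, time in s.
With the tool pointing down it reaches from about 350 to 850 mm from the base axis. Payload 8.1 kg.
Tool frame: the origin (TCP) lies midway between the tips of the shut fingers; the grasp point (between the pads) lies 19 mm behind it; z points along the fingers, y is the line along which they close (so a half turn about z gives the same grasp; the last joint's range is limited). The gripper opens to 85 mm and grips with 20 to 120 N. Pads are 22 mm wide; open, the fingers measure 114 mm over their backs; the gripper's body (76 mm by 85 mm) begins 54 mm behind the grasp point. The pads swing forward as they close: fully open they stand 13 mm farther back than shut.
Start: joints at [66.841, 7.471, 85.268, -0, 87.261, -4.893], TCP at [188.035, 569.779, 231.292] pointing down, gripper open.
Joint ranges: [-169.43, 169.43], [-51.17, 129.36], [1.28, 143.12], [-76.62, 256.62], [0, 156.53], [-152.29, 152.29]. Speed limits (degrees/s): [136.94, 136.94, 159.86, 180, 180, 180].

## Interface

Orientations are given as [roll, pitch, yaw] about the fixed x, y, z axes, in that order (R = Rz(yaw) Ry(pitch) Rx(roll)).
In Python, from bench import r gives the robot as it stands. The module is installed in compiled form; this text tells all that it offers.
- The arm moves only by the tool jog_arm, never from a script. Its argument "rows" is a list of rows, each a list of 2 entries, a list of its own where there are three numbers: the shift along the tool's x, y, z in mm, then the turn, a rotation vector about the tool's x, y, z in rad. A call has 1 to 10 rows; each row is the pose to reach, as a shift and turn from the pose commanded when the call began, along the tool's axes at that moment; what a row does not reach only later rows make up. A row lasts 1/10 s, in which the tool goes at most 50 mm and 8.59 degrees, less where a joint would pass 70% of its speed; a pose out of reach is approached as far as the arm can. A call with a gripper value outside its range is refused whole. "grip" is the finger opening in mm, from 0 to 85.4, set as the call begins (left out, the last holds). The fingers move at their own pace and stop on an object; "force" is the grip in N (left out, the last holds). Time passes only in rows, so rows that repeat a pose let the fingers close. It gives the time, the measured TCP pose, the force, the opening and the grip force at its end, in the units of the state.
- r.sense(): the state, without advancing time (a new reading comes with each control period).
- r.snapshot(name): name is "scene" or "top" or "wrist"; returns (picture, depth): 384x512x3 uint8, blue, green, red; 384x512 float32, mm along the optical axis (not along the pixel's ray), 0 where there is no reading.
- r.camera_params(name): a dict with "fx", "fy", "cx", "cy" (pixels), "pose" (4x4, takes a point from camera to world coordinates); the wrist camera has in their place "tool_from_camera" (4x4, takes a point from camera to tool coordinates, whose origin is the TCP and whose axes are the flange's). Camera axes: x right, y down, z forward; pixel columns grow to the right and rows downward; lengths in mm; the calibration is good to about 2 mm. A picture is of the moment at which its call begins: read the wrist's pose just before it. camera_params takes no time and is no camera call.
- r.hand_in(): hands the job in; it is judged then, once.
The state is a dict: "time": time; "joint_pos": joint angles; "qd": joint speeds; "joint_efforts": joint torques, N m; "tool_pos": TCP position; "tcp_rot": TCP orientation; "ft_force": force on the tool from outside, world axes, zero at the start; "wrist_torque": the same for the moment, N m; "finger_gap": finger opening in mm; "grip_force": force on a finger pad.
Only numpy, scipy, OpenCV 4.12 (cv2) and the standard library are available. Lean on these libraries where they do the work, as an engineer would, in place of code of your own. Each camera call takes 0.05 s, during which the arm holds its last target. There are 200 camera calls.

## Task

Someone left the loupe on the lid of the dry box: take it off and stand it upright on the open worktop, leaving the lid shut meanwhile. Then pull the lid by its handle until the sticky seal breaks free, and hold it slightly open, with a gap of about 15 mm at the front edge, never letting it fly open to twice that or more. Finish while still holding the lid there, and do not shift the multimeter, the marker or the screwdriver.

Things in the scene. Friction and masses are not known exactly. Their poses are not given: they have to be found in the camera images.
- dry_box: Grey dry box with white hinged lid, 140 (x) x 170 (y) x 84 mm high when shut, fixed to the worktop; left or right of the test fixture, turned by up to 0.3 rad. Origin: centre of its underside. x points from the handle side (front) to the hinge side (rear), y along the hinge, z up. The lid is a flat plate 140 x 170 x 12 mm, its top 84 mm above the origin when shut
- dry_box_lid (a joint): opening angle, rad: 0 shut, grows as the front edge rises. Front edge 144 mm ahead of the hinge axis: 0.105 is a 15 mm gap. The rubber seal sticks: the upward pull at the handle climbs to a peak of 12 to 20 N within the first 0.02 to 0.03 rad, then resistance fades; by 0.07 only the lid's weight is left (about 2 N at the handle; lid 0.25 to 0.42 kg). Let go, it falls shut
- lid_handle (a point): middle of the black handle bar on the lid: bar 12 mm thick (box x), 14 mm high, 70 mm long (box y), on two end posts (90 mm over all), 23 mm clear under it. When shut: 30 mm above the lid's top, 114 mm above the worktop, 48 mm in front of the box's centre (22 mm behind the lid's front edge), 122 mm ahead of and 57 mm above the hinge axis. Its axes turn with the lid (equal the box's when shut)
- lid_hinge (a point): point on the hinge axis, midway along it, just behind the rear wall of the box (74 mm behind its centre, 57 mm above the worktop); the axis runs along the box's y; the lid opens by a right-handed turn about +y. Fixed to the box
- lid_front (a point): middle of the lower front edge of the lid, 72 mm above the worktop when shut; its rise is the gap
- loupe: black bench loupe, a waisted upright barrel 42 mm across and 44 mm high, about 50 g, standing loose on the rear half of the lid at the start (about 30 mm behind the box's centre). Treat it as 40 x 40 mm square along its own x and y for grasping. Origin: centre of its underside, z up
- multimeter: orange and grey hand multimeter lying flat with its leads, 138 x 132 x 54 mm overall, on the other side of the test fixture from the dry box; a bystander. Origin: centre of its underside
- marker_black: white marker with black cap lying flat near the front edge at the left, 135 mm long along its y, 17 mm thick; a bystander. Origin: centre of its underside
- screwdriver_fine: thin screwdriver with blue handle lying flat near the front edge at the right, 152 mm long along its y, 14 mm thick; a bystander. Origin: centre of its underside
There are look-alikes about, which are no part of the job. There is more than one size of the loupe; the job needs the smaller.

How it is judged:
By the outcome, as a careful person would: the job done as asked, in the order asked, and still so for the second after the job is handed in, while the arm keeps its last pose, push and grip.
It also fails if it takes over 53 s, if anything falls off the work surface, if the arm or the gripper's body presses on something with over 40 N, if the wrist force passes 120 N, or if a joint passes its speed limit or range.

## Working session

There is one attempt and no reset: what is moved stays moved. The work goes in short steps, Python scripts to look and compute and a tool call to move; the robot and the scene stay as the last step left them, time stands still between calls to the robot, and variables do not carry over. Pictures are saved under pics/ and viewed, at most 10 in all, crops included, and the job is handed in when it is done.

Besides the shell and the picture viewer there is one more tool, called after "Emit:" by a JSON object that holds its "api" and its "payload", one argument or row to a line. jog_arm: Moves the arm, as the interface text tells. Its arguments: {"type":"object","properties":{"rows":{"type":"array"},"grip":{"type":"number"},"force":{"type":"number"}},"required":["rows"]}

```bash
mkdir -p pics; cat > h.py <<'E'
import numpy as np,cv2
from bench import r
def snap(n):
    p,d=r.snapshot(n); np.savez('last_%s.npz'%n,p=p,d=d); return p,d
def pts(d,c,pose):
    v,u=np.mgrid[:384,:512]
    P=np.stack([(u-c['cx'])/c['fx']*d,(v-c['cy'])/c['fy']*d,d],-1)
    return P@pose[:3,:3].T+pose[:3,3]
E
python3 - <<'E'
from h import *
s=r.sense();print(s)
a,_=snap('scene');b,_=snap('top')
cv2.imwrite('pics/a.png',a);cv2.imwrite('pics/b.png',b)
E
```

```text
{'time': 0.0, 'joint_pos': array([ 6.68413602e+01,  7.51724166e+00,  8.53290898e+01, -1.75011523e-03,
        8.72608820e+01, -4.89328491e+00]), 'qd': array([-0.03223406,  0.06010694, -0.10554467,  0.01396337, -0.01633571,
        0.09679513]), 'joint_efforts': array([-1.99151182e-03, -5.69406009e+01, -5.00541580e+01, -2.73680489e-04,
        1.51780603e-02, -1.84620848e-05]), 'tool_pos': array([187.82657408, 569.26678958, 230.22399901]), 'tcp_rot': array([-1.79893028e+02, -7.40373533e-03,  1.61734724e+02]), 'ft_force': array([0.27584164, 0.48622538, 0.05768386]), 'wrist_torque': array([-0.01076872,  0.00291966,  0.01097166]), 'grip_force': 0.0, 'finger_gap': 85.31703044089622}
```

View pics/a.png

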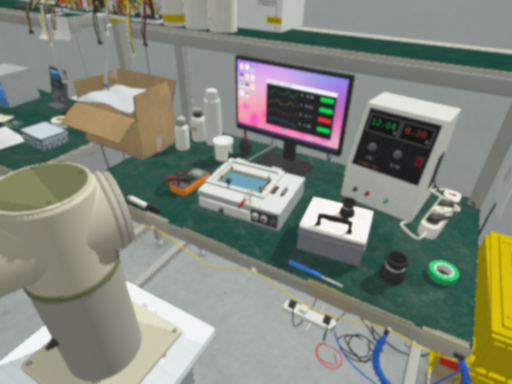

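View pics/b.png

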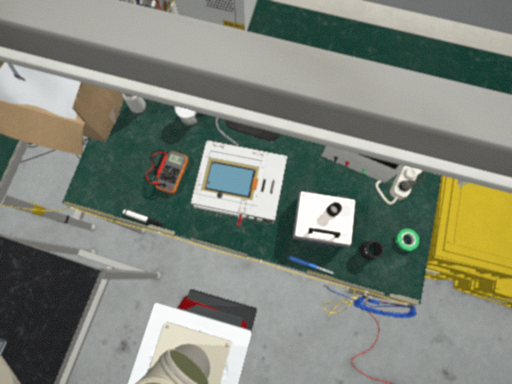

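The top view shows the dry box at about (324,218), right of the fixture, with its handle at (322,233). There are two loupes: one on the lid at (334,210) and one on the worktop at (371,250). The one on the lid looks smaller and sits on the rear half of the lid as described. I'll measure both and confirm in a crop.

```bash
python3 - <<'E'
from h import *
for n in ['top','scene']:
    z=np.load('last_%s.npz'%n);p,d=z['p'],z['d'];c=r.camera_params(n);W=pts(d,c,np.array(c['pose']))
    print(n,c['fx'],np.array(c['pose'])[:3,3].round())
    hsv=cv2.cvtColor(p,cv2.COLOR_BGR2HSV)
    reg=np.zeros((384,512),bool)
    if n=='top': reg[170:265,285:390]=1
    else: reg[190:290,290:415]=1
    x,y,zz=W[...,0],W[...,1],W[...,2]
    print('table z',np.median(zz[reg&(hsv[...,0]>60)&(hsv[...,0]<95)&(hsv[...,1]>80)]))
    m=reg&(abs(zz-84)<8)&(hsv[...,2]>130)
    k,l,st,ce=cv2.connectedComponentsWithStats(m.astype(np.uint8)); i=1+np.argmax(st[1:,4]); q=W[l==i]
    print('lid',cv2.minAreaRect(q[:,:2].astype(np.float32)),np.median(q[:,2]))
    dark=reg&(hsv[...,2]<90)&(hsv[...,1]<110)
    k,l,st,ce=cv2.connectedComponentsWithStats((dark&(zz>15)).astype(np.uint8))
    for i in range(1,k):
        if st[i,4]>15:
            q=W[l==i];print('dark',ce[i].round(),st[i,4],q.min(0).round(),q.max(0).round(),np.median(q,0).round())
p=np.load('last_scene.npz')['p'];a=cv2.resize(p[190:290,285:415],None,fx=5,fy=5,interpolation=2)
cv2.imwrite('pics/c.png',a)
E
```

```text
top 354.7385461197054 [ 307. -123. 1168.]
table z -1.0369150404744687
lid ((544.220703125, -286.57421875), (141.47145080566406, 170.66041564941406), 6.671041488647461) 82.89814163531457
dark [334. 209.] 97 [ 552. -318.   88.] [ 587. -284.  130.] [ 569. -303.  104.]
dark [324. 232.] 71 [ 485. -333.   84.] [ 501. -248.  126.] [ 494. -290.  118.]
dark [372. 249.] 286 [ 307. -486.   15.] [ 520. -123. 1168.] [ 492. -457.   50.]
scene 347.3868236571162 [-206. -452.  656.]
table z -0.18661656943629623
lid ((542.0464477539062, -287.55706787109375), (144.1999969482422, 169.97193908691406), 7.065192222595215) 83.59939785667899
dark [343. 212.] 375 [ 483. -337.   83.] [ 590. -251.  130.] [ 553. -304.  114.]
dark [395. 264.] 592 [-206. -489.   15.] [ 520. -430.  656.] [ 481. -460.   47.]
```

View pics/c.png

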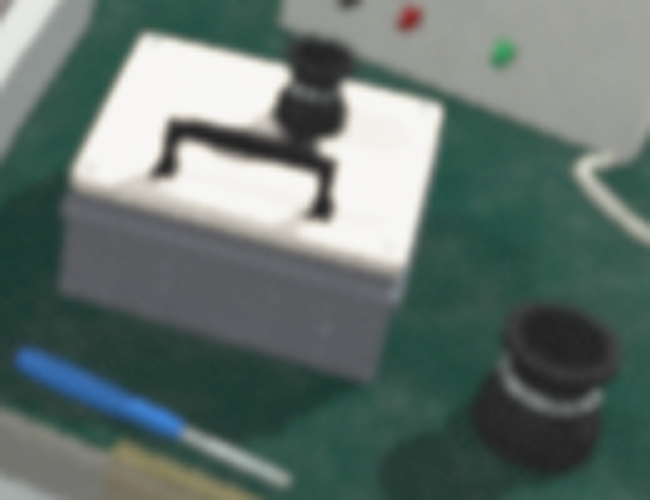

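The lid's loupe is clearly the smaller of the two: about 42 mm, against about 60 mm for the one on the worktop. So it is the right one. Next I'll check free space and obstacle heights.

```bash
python3 - <<'E'
from h import *
H={}
for n in ['top','scene']:
    z=np.load('last_%s.npz'%n);d=z['d'];c=r.camera_params(n);W=pts(d,c,np.array(c['pose']))
    for P in W[d>0]:
        if 300<P[0]<760 and -560<P[1]<340 and P[2]<700:
            k=(int(P[0]//30),int(P[1]//30));H.setdefault(k,[]).append(P[2])
ys=range(-19,11)
print('     '+' '.join('%4d'%(y*30+15) for y in ys))
for x in range(24,9,-1): print(x*30+15,' '.join('%4d'%np.percentile(H[(x,y)],95) if (x,y) in H else '   .' for y in ys))
E
```

```text
-555 -525 -495 -465 -435 -405 -375 -345 -315 -285 -255 -225 -195 -165 -135 -105  -75  -45  -15   15   45   75  105  135  165  195  225  255  285  315
735  464  464  464  463  460  461  462  463  464  464  464  464  464  464  464  464  464  464  463  464  464  464  464  464  581  547  592  534  536  533
705  459  457  456  461  459  457  460  460  458  459  459  459  459  458  459  460  459  459  460  460  460  460  458  460  639  462  457  457  457  458
675    2   31   20    9    1    2    1    1    1    2    1    1    1    1   66   69   85   91   91   91   91   90   89   89    2    2    0    1    2    1
645    2    2    2    2    1    2    1    1    2    1    2    2    2    2   67   69   87   92   69   68   68   84   88   92    1    4   26   27    3    2
615    1    1    2    2    2    2   83   86   85   85   84   84   82    2   68   78   88   91   68   68   68   68   88   91    2   27   30   30   10    3
585   21    4    1    2    2    1   85   85  127  127   86   85   84    1   68   79   89   92   68   68   68   68   90   91    0   24   31   30   12    5
555   20   18    2    2   
[... 659 characters left out ...]
   2    2    2    1    3    2    1    1    1    1    1    1    2    1    1    1    1
405    2    1    2    2    1    1    2    8    8   11   12   12    1    2    1    2    2    1    1    1    1    1    1    1    2    1   15   17   15   16
375    1    1    1    1    1    1    1    1    2    1    1    1    1    0    1    0    1    0    1    0    1    1    0    0    0    0   14   14   12    8
345 -224 -790  -22  -49 -179 -142  -86 -791 -789 -789 -789 -790 -789 -790 -790 -790 -785 -791 -789 -788 -793 -787 -791 -790 -791 -790 -790 -790 -788 -790
315 -164 -147  -63  -62 -789 -791 -791 -788 -791 -789 -789 -789 -788 -789 -790 -789 -790 -790 -791 -790 -787 -791 -792 -791 -788 -789 -786 -793 -792 -789
```

Emit:
{"api": "jog_arm", "payload": {
  "rows": [
    [[-20,-22,0],[0,0,0.1]],
    [[-52,-59,0],[0,0,0.22]],
    [[-85,-96,0],[0,0,0.36]],
    [[-118,-133,0],[0,0,0.5]],
    [[-151,-170,0],[0,0,0.64]],
    [[-184,-207,0],[0,0,0.78]],
    [[-217,-244,0],[0,0,0.92]],
    [[-250,-281,0],[0,0,1.03]],
    [[-283,-318,0],[0,0,1.1]],
    [[-312,-352,0],[0,0,1.131]]
  ]
}}

```text
time: 1.1
tool_pos: [374.2, 135.6, 231.1]
tcp_rot: [180.0, 0.0, 96.8]
ft_force: [0.6, 0.5, 0.4]
finger_gap: 85.1
grip_force: 0.0
```

Emit:
{"api": "jog_arm", "payload": {
  "rows": [
    [[-46,13,0],[0,0,0]],
    [[-93,27,0],[0,0,0]],
    [[-140,41,0],[0,0,0]],
    [[-187,55,0],[0,0,0]],
    [[-234,69,0],[0,0,0]],
    [[-281,83,0],[0,0,0]],
    [[-328,97,0],[0,0,0]],
    [[-375,111,0],[0,0,0]],
    [[-420,124,0],[0,0,0]],
    [[-452,133,0],[0,0,0]]
  ]
}}

```text
time: 2.1
tool_pos: [560.7, -297.7, 230.2]
tcp_rot: [-179.9, -0.0, 96.9]
ft_force: [0.4, 0.6, 1.6]
finger_gap: 85.5
grip_force: 0.0
```

Emit:
{"api": "jog_arm", "payload": {
  "rows": [
    [[0,0,0],[0,0,0]],
    [[0,0,0],[0,0,0]]
  ],
  "grip": 70
}}

```text
time: 2.3
tool_pos: [560.1, -295.2, 230.0]
tcp_rot: [-179.9, -0.1, 96.9]
ft_force: [-0.8, 0.8, 0.0]
finger_gap: 70.1
grip_force: 0.0
```

```bash
cat > w.py <<'E'
from h import *
from scipy.spatial.transform import Rotation as R
def wrist():
    s=r.sense();p,d=snap('wrist');c=r.camera_params('wrist')
    T=np.eye(4);T[:3,:3]=R.from_euler('xyz',s['tcp_rot'],degrees=True).as_matrix();T[:3,3]=s['tool_pos']
    return s,p,d,pts(d,c,T@np.array(c['tool_from_camera']))
E
python3 - <<'E'
from w import *
s,p,d,W=wrist();print(s['time'],s['tool_pos'],s['tcp_rot'],s['ft_force'],r.camera_params('wrist')['tool_from_camera'])
cv2.imwrite('pics/d.png',p);np.save('W.npy',W)
hsv=cv2.cvtColor(p,cv2.COLOR_BGR2HSV);z=W[...,2];ok=d>0
m=ok&(abs(z-84)<5)&(hsv[...,2]>120)&(hsv[...,1]<60)
q=W[m];print('lid',cv2.minAreaRect(q[:,:2].astype(np.float32)),np.median(q[:,2]))
dk=ok&(hsv[...,2]<90)&(z>95)&(z<135)
k,l,st,ce=cv2.connectedComponentsWithStats(dk.astype(np.uint8))
for i in range(1,k):
    if st[i,4]>100:
        q=W[l==i];print(ce[i].round(),st[i,4],np.percentile(q,2,axis=0).round(1),np.percentile(q,98,axis=0).round(1),cv2.minAreaRect(q[:,:2].astype(np.float32)))
        t=q[q[:,2]>np.percentile(q[:,2],98)-4];print('  top',cv2.minAreaRect(t[:,:2].astype(np.float32)))
E
```

```text
2.3 [ 560.11616272 -295.20255227  230.04107082] [-1.79909723e+02 -9.32552716e-02  9.68612209e+01] [-0.76665786  0.79860743  0.01894975] [[-3.49137502e-04 -9.64074965e-01 -2.65630082e-01  6.71992835e+01]
 [ 9.99999716e-01 -5.14205281e-04  5.51876635e-04  3.99393754e-01]
 [-6.68638838e-04 -2.65629814e-01  9.64074870e-01 -1.42222026e+02]
 [ 0.00000000e+00  0.00000000e+00  0.00000000e+00  1.00000000e+00]]
lid ((544.3941650390625, -286.59295654296875), (139.7733154296875, 169.46775817871094), 6.372318744659424) 83.7359682032938
[190. 174.] 1323 [ 488.9 -332.7  101.9] [ 506.3 -248.1  121.7] ((496.904052734375, -291.0645751953125), (11.638755798339844, 87.89927673339844), 6.413743495941162)
  top ((496.80364990234375, -291.3589782714844), (11.353226661682129, 86.15872192382812), 6.359978675842285)
[473. 222.] 347 [ 750.2 -354.7  129.6] [ 767.5 -251.3  134.9] ((758.8701782226562, -303.1170654296875), (109.00716400146484, 4.7981743812561035), 80.19557189941406)
  top ((758.4673461914062, -303.0479431152344), (109.00587463378906, 3.9635555744171143), 80.31549835205078)
[268. 197.] 1189 [ 554.3 -319.1   95.9] [ 589.2 -284.5  128.6] ((572.400390625, -301.7577819824219), (37.714271545410156, 37.85497283935547), 51.72933578491211)
  top ((572.5062255859375, -302.8215026855469), (35.715187072753906, 36.95195770263672), 6.622549533843994)
```

View pics/d.png

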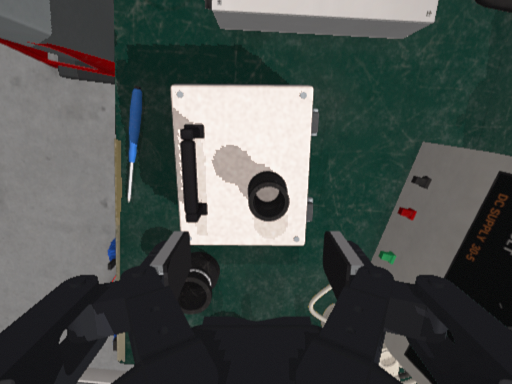

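The crop shows the loupe at (268,197), the handle at (190,174) and clear space around both. I'll go down on the loupe.

Emit:
{"api": "jog_arm", "payload": {
  "rows": [
    [[-8.5,11.3,25],[0,0,0.008]],
    [[-8.5,11.3,55],[0,0,0.008]],
    [[-8.5,11.3,85],[0,0,0.008]],
    [[-8.5,11.3,110],[0,0,0.008]],
    [[-8.5,11.3,125],[0,0,0.008]],
    [[-8.5,11.3,135],[0,0,0.008]],
    [[-8.5,11.3,140],[0,0,0.008]],
    [[-8.5,11.3,143],[0,0,0.008]],
    [[-8.5,11.3,143],[0,0,0.008]]
  ]
}}

```text
time: 3.25
tool_pos: [573.3, -302.2, 89.1]
tcp_rot: [179.9, 0.0, 96.5]
ft_force: [-0.7, -0.7, 0.1]
finger_gap: 70.0
grip_force: 0.0
```

Emit:
{"api": "jog_arm", "payload": {
  "rows": [
    [[0,0,0],[0,0,0]],
    [[0,0,0],[0,0,0]],
    [[0,0,0],[0,0,0]],
    [[0,0,0],[0,0,0]],
    [[0,0,0],[0,0,0]],
    [[0,0,0],[0,0,0]]
  ],
  "grip": 20,
  "force": 25
}}

```text
time: 3.85
tool_pos: [573.4, -302.4, 89.5]
tcp_rot: [179.9, 0.1, 96.5]
ft_force: [-1.1, 1.1, 6.7]
finger_gap: 44.0
grip_force: 22.4
```

Emit:
{"api": "jog_arm", "payload": {
  "rows": [
    [[0,0,-2],[0,0,0]],
    [[0,0,-8],[0,0,0]],
    [[0,0,-18],[0,0,0]],
    [[0,0,-35],[0,0,0]],
    [[0,0,-60],[0,0,0]],
    [[0,0,-80],[0,0,0]],
    [[0,0,-90],[0,0,0]],
    [[0,0,-90],[0,0,0]]
  ]
}}

```text
time: 4.65
tool_pos: [574.1, -302.8, 181.5]
tcp_rot: [179.8, 0.2, 96.5]
ft_force: [0.2, 0.1, -0.3]
finger_gap: 43.8
grip_force: 22.3
```

```bash
python3 - <<'E'
from w import *
s,p,d,W=wrist();print(s['time'],s['tool_pos'],s['ft_force'],s['finger_gap'],s['grip_force'])
q,_=snap('scene')
cv2.imwrite('pics/e.png',np.hstack([cv2.resize(p,(480,360)),cv2.resize(q[130:290,280:420],(315,360))]))
E
```

```text
4.65 [ 574.11181074 -302.77577597  181.54474084] [ 0.16104903  0.07496731 -0.29474687] 43.78244635546436 22.323635816574097
```

View pics/e.png

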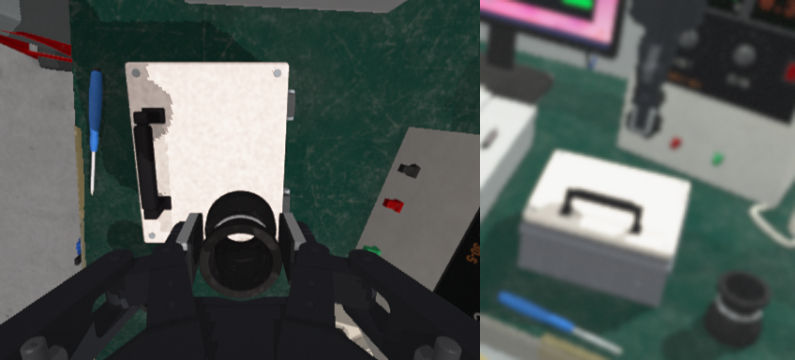

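The loupe is held upright, with the lid shut. I'll carry it to open worktop at about (415,-130).

Emit:
{"api": "jog_arm", "payload": {
  "rows": [
    [[15,-10,0],[0,0,0]],
    [[42,-30,0],[0,0,0]],
    [[75,-55,0],[0,0,0]],
    [[110,-80,0],[0,0,0]],
    [[142,-104,0],[0,0,0]],
    [[168,-123,0],[0,0,0]],
    [[183,-134,0],[0,0,0]],
    [[190,-138,0],[0,0,0]],
    [[190,-138,20],[0,0,0]],
    [[190,-138,50],[0,0,0]]
  ]
}}

```text
time: 5.75
tool_pos: [415.8, -129.5, 129.2]
tcp_rot: [179.8, 0.1, 96.5]
ft_force: [0.3, -0.2, -0.9]
finger_gap: 43.5
grip_force: 22.4
```

Emit:
{"api": "jog_arm", "payload": {
  "rows": [
    [[0,0,30],[0,0,0]],
    [[0,0,60],[0,0,0]],
    [[0,0,85],[0,0,0]],
    [[0,0,100],[0,0,0]],
    [[0,0,110],[0,0,0]],
    [[0,0,116],[0,0,0]],
    [[0,0,119],[0,0,0]],
    [[0,0,119],[0,0,0]],
    [[0,0,119],[0,0,0]]
  ]
}}

```text
time: 6.65
tool_pos: [414.9, -129.0, 10.0]
tcp_rot: [179.9, 0.0, 96.5]
ft_force: [-0.9, 0.0, -0.3]
finger_gap: 43.8
grip_force: 22.4
```

Emit:
{"api": "jog_arm", "payload": {
  "rows": [
    [[0,0,1],[0,0,0]],
    [[0,0,2],[0,0,0]],
    [[0,0,2.5],[0,0,0]],
    [[0,0,3],[0,0,0]],
    [[0,0,3],[0,0,0]]
  ]
}}

```text
time: 7.15
tool_pos: [414.2, -128.7, 6.2]
tcp_rot: [-180.0, -0.0, 96.5]
ft_force: [0.1, -0.2, -0.6]
finger_gap: 44.0
grip_force: 22.4
```

Emit:
{"api": "jog_arm", "payload": {
  "rows": [
    [[0,0,0.5],[0,0,0]],
    [[0,0,1],[0,0,0]],
    [[0,0,1],[0,0,0]]
  ]
}}

```text
time: 7.45
tool_pos: [414.3, -128.9, 5.5]
tcp_rot: [180.0, 0.0, 96.5]
ft_force: [-1.8, 0.5, 3.3]
finger_gap: 43.3
grip_force: 22.2
```

Emit:
{"api": "jog_arm", "payload": {
  "rows": [
    [[0,0,0],[0,0,0]],
    [[0,0,0],[0,0,0]],
    [[0,0,0],[0,0,0]],
    [[0,0,0],[0,0,0]]
  ],
  "grip": 70
}}

```text
time: 7.85
tool_pos: [414.3, -128.7, 5.3]
tcp_rot: [180.0, 0.0, 96.5]
ft_force: [-0.6, 1.1, 0.1]
finger_gap: 70.2
grip_force: 0.0
```

Emit:
{"api": "jog_arm", "payload": {
  "rows": [
    [[0,0,-5],[0,0,0]],
    [[0,0,-20],[0,0,0]],
    [[0,0,-45],[0,0,0]],
    [[0,0,-85],[0,0,0]],
    [[0,0,-130],[0,0,0]],
    [[0,0,-165],[0,0,0]],
    [[0,0,-185],[0,0,0]],
    [[0,0,-190],[0,0,0]],
    [[0,0,-190],[0,0,0]]
  ]
}}

```text
time: 8.75
tool_pos: [414.6, -128.9, 195.8]
tcp_rot: [179.9, 0.0, 96.5]
ft_force: [-0.8, 0.1, -1.3]
finger_gap: 70.2
grip_force: 0.0
```

```bash
python3 - <<'E'
from w import *
s,p,d,W=wrist();print(s['time'],s['tool_pos'],s['ft_force'],s['finger_gap'])
q,_=snap('scene')
cv2.imwrite('pics/f.png',np.hstack([cv2.resize(p,(480,360)),cv2.resize(q[150:290,200:340],(315,360))]))
m=(W[...,2]>15)&(W[...,2]<60)&(abs(W[...,0]-414)<40)&(abs(W[...,1]+129)<45);Q=W[m]
print(len(Q),np.percentile(Q,[2,98],axis=0))
E
```

```text
8.75 [ 414.62353626 -128.93859322  195.8078112 ] [-0.83515138  0.11954961 -1.31448859] 70.19490469014362
700 [[ 397.61002435 -146.51967142   15.52669218]
 [ 432.11050004 -111.37188302   44.61895141]]
```

View pics/f.png

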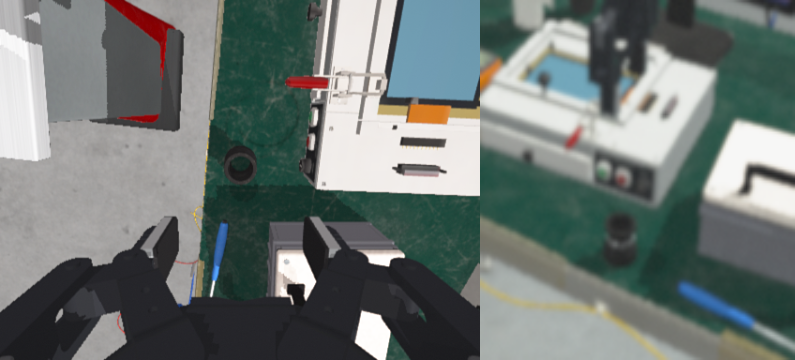

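The loupe stands upright on the open worktop at (238,163) in the wrist view, and the lid is still shut. Next is the handle.

Emit:
{"api": "jog_arm", "payload": {
  "rows": [
    [[-15,6,5],[0,0,0]],
    [[-40,15,10],[0,0,0]],
    [[-75,28,15],[0,0,0]],
    [[-110,41,20],[0,0,0]],
    [[-140,52,20],[0,0,0]],
    [[-160,59,20],[0,0,0]],
    [[-168,62,20],[0,0,0]],
    [[-170.6,63.3,20],[0,0,0]],
    [[-170.6,63.3,20],[0,0,0]]
  ],
  "grip": 45
}}

```text
time: 9.75
tool_pos: [495.9, -290.3, 174.3]
tcp_rot: [-179.9, -0.1, 96.5]
ft_force: [0.1, 0.2, 0.1]
finger_gap: 45.4
grip_force: 0.0
```

```bash
python3 - <<'E'
from w import *
s,p,d,W=wrist();print(s['time'],s['tool_pos'],s['tcp_rot'],s['ft_force'],s['finger_gap'])
hsv=cv2.cvtColor(p,cv2.COLOR_BGR2HSV)
m=(d>0)&(W[...,2]>105)&(W[...,2]<124)&(abs(W[...,0]-497)<25)&(abs(W[...,1]+291)<60)&(hsv[...,2]<90);Q=W[m]
print(len(Q),cv2.minAreaRect(Q[:,:2].astype(np.float32)))
E
```

```text
9.75 [ 495.88159929 -290.32776669  174.26727831] [-1.79921645e+02 -8.29186792e-02  9.64820541e+01] [0.14785137 0.20349911 0.06878104] 45.37468425508785
1690 ((496.32537841796875, -291.363525390625), (11.643778800964355, 88.69518280029297), 6.702893257141113)
```

Emit:
{"api": "jog_arm", "payload": {
  "rows": [
    [[0,0.5,15],[0,0,0]],
    [[0,0.5,35],[0,0,0]],
    [[0,0.5,55],[0,0,0]],
    [[0,0.5,68],[0,0,0]],
    [[0,0.5,75],[0,0,0]],
    [[0,0.5,79],[0,0,0]],
    [[0,0.5,79],[0,0,0]]
  ]
}}

```text
time: 10.5
tool_pos: [496.9, -290.9, 96.2]
tcp_rot: [-180.0, -0.0, 96.5]
ft_force: [-0.1, 0.0, 0.4]
finger_gap: 44.9
grip_force: 0.0
```

Emit:
{"api": "jog_arm", "payload": {
  "rows": [
    [[0,0,0],[0,0,0]],
    [[0,0,0],[0,0,0]],
    [[0,0,0],[0,0,0]],
    [[0,0,0],[0,0,0]],
    [[0,0,0],[0,0,0]],
    [[0,0,0],[0,0,0]]
  ],
  "grip": 0,
  "force": 80
}}

```text
time: 11.1
tool_pos: [495.8, -291.7, 97.5]
tcp_rot: [-179.9, 0.0, 96.5]
ft_force: [-10.4, 0.6, 9.0]
finger_gap: 10.4
grip_force: 78.6
```

Emit:
{"api": "jog_arm", "payload": {
  "rows": [
    [[0,0.2,-0.6],[0.005,0,0]],
    [[0,0.4,-1.2],[0.01,0,0]],
    [[0,0.6,-1.8],[0.015,0,0]],
    [[0,0.8,-2.4],[0.02,0,0]],
    [[0,0.8,-2.4],[0.02,0,0]],
    [[0,0.8,-2.4],[0.02,0,0]]
  ]
}}

```text
time: 11.7
tool_pos: [496.0, -291.6, 98.6]
tcp_rot: [-178.7, 0.0, 96.4]
ft_force: [-8.5, -2.9, 0.8]
finger_gap: 10.6
grip_force: 78.3
```

Emit:
{"api": "jog_arm", "payload": {
  "rows": [
    [[0,0,-0.6],[0.005,0,0]],
    [[0,0,-1.2],[0.01,0,0]],
    [[0,0,-1.8],[0.015,0,0]],
    [[0,0,-2.4],[0.02,0,0]],
    [[0,0,-2.4],[0.02,0,0]],
    [[0,0,-2.4],[0.02,0,0]]
  ]
}}

```text
time: 12.3
tool_pos: [496.3, -291.5, 100.0]
tcp_rot: [-177.6, -0.0, 96.4]
ft_force: [-4.1, -4.3, -6.9]
finger_gap: 10.2
grip_force: 78.1
```

Emit:
{"api": "jog_arm", "payload": {
  "rows": [
    [[0,0,-0.6],[0,0,0]],
    [[0,0,-1.2],[0,0,0]],
    [[0,0,-1.8],[0,0,0]],
    [[0,0,-2.4],[0,0,0]],
    [[0,0,-2.4],[0,0,0]],
    [[0,0,-2.4],[0,0,0]]
  ]
}}

```text
time: 12.9
tool_pos: [497.4, -291.4, 102.4]
tcp_rot: [-177.7, 0.0, 96.5]
ft_force: [2.9, -4.6, -10.5]
finger_gap: 10.3
grip_force: 78.0
```

```bash
cat > g.py <<'E'
from w import *
# lid angle: height of the lid top versus distance to the hinge, wrist + scene cameras
s,p,d,W=wrist();print(s['time'],s['tool_pos'],s['tcp_rot'],s['ft_force'],s['wrist_torque'],s['finger_gap'],s['grip_force'])
b=np.radians(6.5);hx=np.array([np.cos(b),np.sin(b)]);C=np.array([544.2,-286.9])
def ang(n,p,W):
    hsv=cv2.cvtColor(p,cv2.COLOR_BGR2HSV);U=W[...,:2]-C;u=U@hx;v=U@np.array([-hx[1],hx[0]])
    m=(abs(u)<67)&(abs(v)<82)&(W[...,2]>75)&(W[...,2]<115)&(hsv[...,2]>120)&(hsv[...,1]<60)
    k=np.polyfit(u[m],W[...,2][m],1);res=W[...,2][m]-np.polyval(k,u[m]);g=abs(res)<4
    k=np.polyfit(u[m][g],W[...,2][m][g],1)
    print(n,m.sum(),'angle %.4f  z at centre %.1f'%(-np.arctan(k[0]),k[1]))
ang('wrist',p,W)
for n in ['scene','top']:
    q,e=snap(n);c=r.camera_params(n);ang(n,q,pts(e,c,np.array(c['pose'])))
E
python3 g.py
```

```text
12.9 [ 497.42387194 -291.42804566  102.39231622] [-1.77668814e+02  2.02063795e-02  9.64518415e+01] [  2.86019898  -4.64669789 -10.51419705] [-0.77619855 -0.52447964 -0.01616299] 10.284759779458867 78.01889419555664
wrist 39425 angle 0.0387  z at centre 86.7
scene 1358 angle 0.0404  z at centre 86.7
top 676 angle 0.0397  z at centre 86.0
```

The lid is at about 0.04 rad, so the seal's peak is passed. I'll continue slowly along the arc.

Emit:
{"api": "jog_arm", "payload": {
  "rows": [
    [[0,0.2,-0.6],[0.005,0,0]],
    [[0,0.4,-1.2],[0.01,0,0]],
    [[0,0.6,-1.8],[0.015,0,0]],
    [[0,0.8,-2.4],[0.02,0,0]],
    [[0,1.1,-3],[0.025,0,0]],
    [[0,1.3,-3.6],[0.03,0,0]],
    [[0,1.5,-4.2],[0.035,0,0]],
    [[0,1.8,-4.8],[0.04,0,0]],
    [[0,2,-5.3],[0.045,0,0]],
    [[0,2,-5.3],[0.045,0,0]]
  ]
}}

```text
time: 14.05
tool_pos: [500.2, -291.1, 108.8]
tcp_rot: [-175.1, 0.0, 96.5]
ft_force: [2.2, -4.9, -6.6]
finger_gap: 10.4
grip_force: 78.7
```

```bash
python3 g.py
```

```text
14.05 [ 500.1801248  -291.14013705  108.83476478] [-1.75123749e+02  4.52398004e-02  9.64756964e+01] [ 2.2368341  -4.94671079 -6.57053292] [-0.77170643 -0.18283207  0.04271939] 10.355129528012347 78.74758243560791
wrist 38891 angle 0.0922  z at centre 90.8
scene 1298 angle 0.0924  z at centre 90.8
top 759 angle 0.0919  z at centre 90.0
```

Emit:
{"api": "jog_arm", "payload": {
  "rows": [
    [[0,0.2,-0.5],[0.004,0,0]],
    [[0,0.3,-1],[0.008,0,0]],
    [[0,0.5,-1.5],[0.012,0,0]],
    [[0,0.5,-1.5],[0.012,0,0]],
    [[0,0.5,-1.5],[0.012,0,0]],
    [[0,0.5,-1.5],[0.012,0,0]],
    [[0,0.5,-1.5],[0.012,0,0]],
    [[0,0.5,-1.5],[0.012,0,0]]
  ]
}}

```text
time: 15.0
tool_pos: [500.8, -291.1, 110.2]
tcp_rot: [-174.5, 0.0, 96.5]
ft_force: [3.1, -4.8, -7.1]
finger_gap: 10.5
grip_force: 78.7
```

```bash
python3 g.py; python3 -c "
from h import *
a=np.load('last_scene.npz')['p'];b=np.load('last_top.npz')['p']
cv2.imwrite('pics/g.png',np.hstack([cv2.resize(a[140:310,120:420],(450,255)),cv2.resize(b[120:290,120:420],(350,198))[:, :] if 0 else cv2.resize(b[120:290,120:420],(340,255))]))"
```

```text
15.0 [ 500.79392568 -291.05792137  110.24649265] [-1.74462460e+02  4.49164936e-02  9.64704451e+01] [ 3.07738937 -4.84597686 -7.08339225] [-0.80076303 -0.31715537  0.06676187] 10.469710167572876 78.65964531898499
wrist 38687 angle 0.1046  z at centre 91.7
scene 1301 angle 0.1034  z at centre 91.7
top 768 angle 0.1026  z at centre 91.0
```

View pics/g.png

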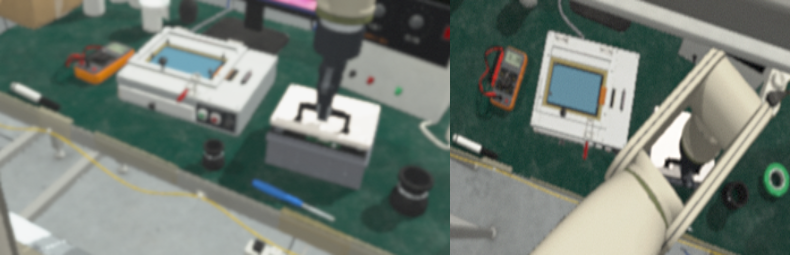

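The lid is held at about 0.104 rad, a gap of about 15 mm. The loupe stands at (213,153), and the multimeter, marker and screwdriver look unmoved. Handing in.

```bash
python3 -c "
from bench import r
print(r.hand_in())"
```

```text
the job is handed in; nothing more can be done
None
```

The job is handed in after about 15 s of the 53 s allowed: the small loupe stands upright on the open worktop, the seal is broken, and the gripper is holding the lid at a gap of about 15 mm, with the multimeter, marker and screwdriver looking unmoved in the last pictures.

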